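# Set the pump test manifold to the green outlet

### The arm

A 6-joint arm with a two-finger parallel gripper is mounted at the origin on the work surface. World frame = base frame: x ahead of the robot, y to its left, z up, the work surface at z = 0. Lengths are in m, angles in rad, forces in N, time in s.
With the tool pointing down it reaches from about 0.4 to 0.825 m from the base axis. Payload 7 kg.
Tool frame: the origin (TCP) lies midway between the tips of the shut fingers; the grasp point (between the pads) lies 19 mm behind it; z points along the fingers, y is the line along which they close (so a half turn about z gives the same grasp; the last joint's range is limited). The gripper opens to 88 mm and grips with 3 to 60 N. Pads are 19 mm wide; open, the fingers measure 130 mm over their backs; the gripper's body (78 mm by 193 mm) begins 47 mm behind the grasp point.
Start: joints at [1.575, 0.359, 0.012, 0, -1.224, -0.288], TCP at [0.189, 0.648, 0.227] pointing down, gripper open.
Joint ranges: [-3.07, 3.07], [-1.43, 2.12], [-1.02, 1.25], [-3.03, 1.67], [-3.05, -0], [-3.03, 3.03]. Speed limits (rad/s): [2.39, 2.39, 3.01, 3.14, 3.14, 3.14].

### API

Orientations are given as a 3x3 rotation matrix whose columns are the frame's x, y, z axes.
In Python, from bench import bot gives the robot as it stands. Calls block until the motion is done:
- bot.move_to(position, orientation): joint-space move of the TCP to a pose.
- bot.move_l(position, attitude=None, velocity=0.15): straight line of the TCP; attitude=None keeps the orientation; velocity is the mean speed in m/s.
- bot.set_joints(angles): joint-space move.
- bot.gripper_to(opening): finger opening in m; the grip force is fixed at half the most; returns when the fingers have stopped.
- bot.pause(seconds).
- bot.solve_ik(position, orientation): joint angles nearest the present ones, or None.
- bot.read_state(): the state.
- bot.get_image(name): name is "scene" or "top"; returns a dict with "image" (480x640x3 uint8, red, green, blue), "intrinsics" (3x3 intrinsics, pixels), "cam_to_world" (4x4, takes a point from camera to world coordinates). Camera axes: x right, y up, looking along -z (the intrinsics and any distortion apply to the point x, -y, -z); pixel columns grow to the right and rows downward; lengths in m; the calibration is good to about 2 mm. A picture is of the moment at which its call begins. There is no depth.
A pose or a line that the arm cannot do raises bot.Unreachable and nothing moves.
- bot.sign_off(): hands the job in; it is judged then, once.
Trained networks look in a picture, given as the dict that the camera call returned (one of the last four; its "shot" number tells which), for a name from the list of things; names that differ only in an ending like _2 or _b are one class to them, and where a whole thing is asked for, a point or a joint stands for the part that bears it (a point fixed in the world has none). Each returns a list of dicts, best first, with "p" (0 to 1); they miss things now and then, are a little off and sometimes report something else, mostly with a low value. They report only what shows in the picture. A call takes as long as a camera call.
- bot.find_in(thing, picture): "centre" ([x, y, z] in m, in world coordinates, good to about 4 mm: the middle of the surface that is visible of it).
The state is a dict: "time_s": time; "joints": joint angles; "qvel": joint speeds; "joint_efforts": joint torques, N m; "eef_pos": TCP position; "eef_rot": TCP orientation; "force": force on the tool from outside, world axes, zero at the start; "moment": the same for the moment, N m; "finger_gap": finger opening in m; "grip_force": force on a finger pad.
Only numpy, scipy, OpenCV 4.12 (cv2) and the standard library are available. Lean on these libraries where they do the work, as an engineer would, in place of code of your own. Each camera call takes 0.05 s, during which the arm holds its last target. There are 200 camera calls.

### The job

The sprung selector knob on the blue pump test manifold is locked in its middle notch (closed). Pull the knob up, turn it so that its yellow pointer faces the outlet with the green coupling, and let it drop fully home into the notch there, then let go. Never let it drop home facing the outlet with the red blanking cap.

Things in the scene. Friction and masses are not known exactly. Their poses are not given: they have to be found in the camera images.
- selector_grip (a point): Black upright bar knob 46 mm long (x), 16 wide (y), 36 tall, on a 48 mm round skirt. Point: on its vertical turning axis at grip height, 12 mm below its top, 98 above the table when home. x points the way its yellow pointer (50 mm long, at the foot) faces; z up. Notch ring below, 43 mm radius, top 72 above the table. Nothing else within 170 mm stands over 80 mm. Manifold is fixed.
- selector_pull (a joint): Knob's upward pull in m: 0 home, 0.020 upper stop; a spring pulls it down (3 N home, 7 N at the top). Raised over 0.012 (15 mm is good) it turns freely to 74 degrees either way, else its notch locks it. Rounded notches 60 degrees apart: the middle (closed, its start) and one facing each outlet. Let go within 14 degrees of one it drops in, centred to 5; elsewhere it stays up.
- green_coupling: Green round hose coupling, 54 mm across and 35 mm tall, fixed upright on one of the two outlets, 110 mm from the knob's axis and 60 degrees to the left or right of the middle notch. Origin: centre of its underside, 40 mm above the table.
- red_cap: Red round blanking cap, 52 mm across and 30 mm tall, fixed on the other outlet, likewise 110 mm from the axis, 60 degrees to the other side. Origin: centre of its underside, 40 mm above the table.

How it is judged:
By the outcome, as a careful person would: the job done as asked, in the order asked, and still so for the second after the job is handed in, with the robot touching nothing.
It also fails if it takes over 32 s, if anything falls off the work surface, if the arm or the gripper's body presses on something with over 40 N, if the wrist force passes 120 N, or if a joint passes its speed limit or range.

## Working session

There is one attempt and no reset: what is moved stays moved. The work goes in short steps, each a Python script; the robot and the scene stay as the last script left them, time stands still between calls to the robot, and variables do not carry over. Pictures are saved under pics/ and viewed, at most 10 in all, crops included, and the job is handed in when it is done.

```bash
mkdir -p pics
python3 - <<'E'
from bench import bot
import cv2
for n in ("top","scene"):
    p=bot.get_image(n); cv2.imwrite(f"pics/{n}0.png",p["image"][:,:,::-1])
    print(n,p["intrinsics"],p["cam_to_world"],[k for k in p])
    for t in ("selector_grip","green_coupling","red_cap"):
        print(t,bot.find_in(t,p)[:3])
print(bot.read_state()["time_s"])
E
```

```text
top [[443.51741431   0.         328.2301947 ]
 [  0.         443.51741431 240.66591835]
 [  0.           0.           1.        ]] [[ 0.00579642  0.98751775 -0.15740104  0.49709688]
 [-0.9999771   0.00627374  0.00253586  0.04308495]
 [ 0.0034917   0.15738274  0.98753151  0.78805332]
 [ 0.          0.          0.          1.        ]] ['image', 'intrinsics', 'cam_to_world', 'shot']
selector_grip [{'centre': [0.5082, -0.0549, 0.0761], 'p': 0.56}]
green_coupling [{'centre': [0.5818, 0.0235, 0.0675], 'p': 0.56}, {'centre': [0.5127, -0.0562, 0.0745], 'p': 0.44}]
red_cap [{'centre': [0.5426, -0.1606, 0.0589], 'p': 0.94}]
scene [[612.44746214   0.         325.75736802]
 [  0.         612.44746214 229.42580683]
 [  0.           0.           1.        ]] [[ 0.65231453 -0.64323807  0.40091213  0.96748237]
 [ 0.75779888  0.56398718 -0.32811479 -0.2685539 ]
 [-0.01505338  0.51784481  0.85534212  0.87122363]
 [ 0.          0.          0.          1.        ]] ['image', 'intrinsics', 'cam_to_world', 'shot']
selector_grip [{'centre': [0.5187, -0.0642, 0.0776], 'p': 0.89}]
green_coupling [{'centre': [0.5885, 0.0152, 0.07], 'p': 0.66}, {'centre': [0.5138, -0.0625, 0.0748], 'p': 0.28}]
red_cap [{'centre': [0.5523, -0.1638, 0.0599], 'p': 0.89}]
0.4
```

View pics/top0.png

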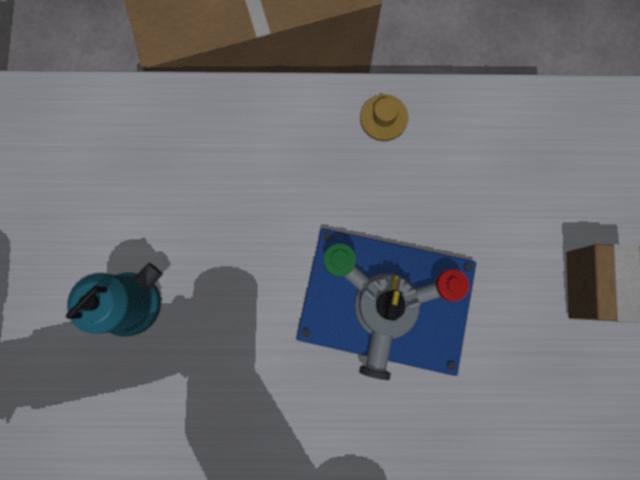

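View pics/scene0.png

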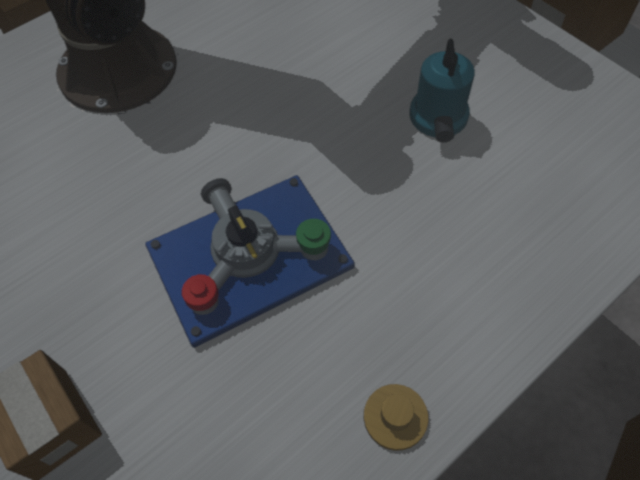

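The top view shows the green coupling at (340,259), the red cap at (453,284) and the knob at (391,305), with its pointer facing up and slightly right between them. The scene view agrees: green (313,235), red (200,292), knob (240,232). I'll fit the axis and heading from colour centroids in both views, then go above the knob.

```bash
cat > h.py <<'E'
import numpy as np, cv2
from scipy.optimize import least_squares
def proj(p,P):
    T=P["cam_to_world"]; c=T[:3,:3].T@(np.array(p)-T[:3,3]); K=P["intrinsics"]
    return np.array([K[0,0]*c[0]/-c[2]+K[0,2], K[1,1]*-c[1]/-c[2]+K[1,2]])
def att(psi):  # tool down, x along the bar
    c,s=np.cos(psi),np.sin(psi); return np.array([[c,s,0],[s,-c,0],[0,0,-1.]])
def blob(im,lo,hi,win):
    h=cv2.cvtColor(im,cv2.COLOR_RGB2HSV); m=cv2.inRange(h,lo,hi)
    _,_,st,ce=cv2.connectedComponentsWithStats(m); i=1+np.argmax(st[1:,4]); return ce[i],st[i,4]
E
python3 - <<'E'
from bench import bot
from h import *
obs=[]
for n in ("top","scene"):
    P=bot.get_image(n)
    g=blob(P["image"],(50,140,40),(75,255,255),0); r=blob(P["image"],(0,180,100),(6,255,255),0)
    print(n,g,r); obs.append((P,g[0],r[0]))
def pts(v): return [[v[0]+.11*np.cos(v[2]+s*np.pi/3),v[1]+.11*np.sin(v[2]+s*np.pi/3),z] for s,z in((1,.068),(-1,.063))]
def f(v):
    a,b=pts(v); return np.concatenate([np.r_[proj(a,P)-g,proj(b,P)-r] for P,g,r in obs])
s=least_squares(f,[.512,-.06,-.2]); print(s.x,np.degrees(s.x[2]),s.fun.round(1))
for P,_,_ in obs: print("knob top px",proj([*s.x[:2],.11],P), "pointer tip", proj([s.x[0]+.045*np.cos(s.x[2]),s.x[1]+.045*np.sin(s.x[2]),.078],P))
for k in(0,np.pi):
  for d in(0,np.pi/3): print(k,d,bot.solve_ik([*s.x[:2],.095],att(s.x[2]+d+k)))
# crop
P=obs[0][0]; im=P["image"][220:380,290:490,::-1]; cv2.imwrite("pics/c1.png",cv2.resize(im,None,fx=3.5,fy=3.5))
E
```

```text
top (array([339.24671916, 259.20997375]), np.int32(762)) (array([452.24436742, 285.43154246]), np.int32(577))Traceback (most recent call last):
  File "<stdin>", line 6, in <module>
  File "h.py", line 10, in blob
    _,_,st,ce=cv2.connectedComponentsWithStats(m); i=1+np.argmax(st[1:,4]); return ce[i],st[i,4]
                                                       ~~~~~~~~~^^^^^^^^^^
    return _wrapfunc(a, 'argmax', axis=axis, out=out, **kwds)
    return bound(*args, **kwds)
ValueError: attempt to get argmax of an empty sequence
```

Run:
```python
from bench import bot
from h import *
obs=[]
for n in ("top","scene"):
    P=bot.get_image(n)
    g=blob(P["image"],(50,110,30),(84,255,255),0); r=blob(P["image"],(0,160,100),(6,255,255),0)
    print(n,g,r); obs.append((P,g[0],r[0]))
def pts(v): return [[v[0]+.11*np.cos(v[2]+s*np.pi/3),v[1]+.11*np.sin(v[2]+s*np.pi/3),z] for s,z in((1,.068),(-1,.063))]
def f(v):
    a,b=pts(v); return np.concatenate([np.r_[proj(a,P)-g,proj(b,P)-r] for P,g,r in obs])
s=least_squares(f,[.512,-.06,-.2]); print(s.x,np.degrees(s.x[2]),s.fun.round(1))
for P,_,_ in obs: print("knob top px",proj([*s.x[:2],.11],P), "pointer tip", proj([s.x[0]+.045*np.cos(s.x[2]),s.x[1]+.045*np.sin(s.x[2]),.078],P))
for k in(0,np.pi):
  for d in(0,np.pi/3): print(k,d,bot.solve_ik([*s.x[:2],.095],att(s.x[2]+d+k)))
P=obs[0][0]; im=P["image"][220:380,290:490,::-1]; cv2.imwrite("pics/c1.png",cv2.resize(im,None,fx=3.5,fy=3.5))
```

```text
top (array([339.3046683 , 259.26535627]), np.int32(814)) (array([452.15224913, 285.1384083 ]), np.int32(578))
scene (array([308.19219219, 232.45945946]), np.int32(333)) (array([213. , 286.5]), np.int32(2))
[ 0.50893586 -0.05655955 -0.17900783] -10.256393038237574 [ -2.7   0.7  -0.9  -3.4   6.9  -3.2 -10.7   1.9]
knob top px [392.50362858 303.81988537] pointer tip [394.10498145 276.26071746]
knob top px [239.75863283 215.66627798] pointer tip [256.07040617 249.08085654]
0 0 [ 0.27324216  0.22196157 -0.51803952  0.         -0.83079524  1.11854633]
0 1.0471975511965976 [ 0.27324216  0.22196157 -0.51803952  0.         -0.83079524  2.16574389]
3.141592653589793 0 [ 0.27324216  0.22196157 -0.51803952  0.         -0.83079524 -2.02304632]
3.141592653589793 1.0471975511965976 [ 0.27324216  0.22196157 -0.51803952  0.         -0.83079524 -0.97584877]
```

View pics/c1.png

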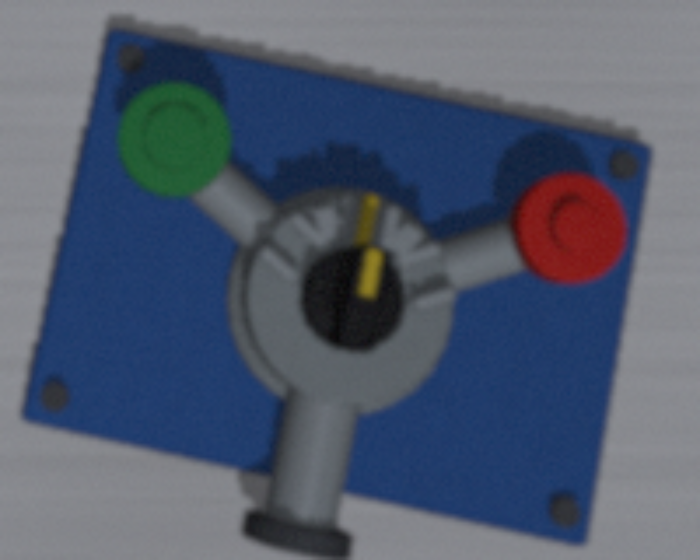

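The crop shows the pointer at (370,220), between green (175,140) and red (572,225). The colour mask missed the red cap in the scene view, so I'll refit using disc centres read from the pictures, then go above the knob.

Run:
```python
from bench import bot
from h import *
px={"top":((340,259.7),(453.2,284.6)),"scene":((313,234),(200,292))}
obs=[(bot.get_image(n),*map(np.array,v)) for n,v in px.items()]
def f(v,k):
    pt=lambda s,z:[v[0]+.11*np.cos(v[2]+s*np.pi/3),v[1]+.11*np.sin(v[2]+s*np.pi/3),z]
    return np.concatenate([np.r_[proj(pt(1,.073),P)-g,proj(pt(-1,.068),P)-r] for P,g,r in k])
for k in (obs,obs[:1],obs[1:]):
    s=least_squares(f,[.512,-.06,-.2],args=(k,)); print(s.x,np.degrees(s.x[2]),s.fun.round(1))
s=least_squares(f,[.512,-.06,-.2],args=(obs,)).x; np.save("v.npy",s)
for P,_,_ in obs: print("knob top px",proj([*s[:2],.11],P),"pointer tip",proj([s[0]+.05*np.cos(s[2]),s[1]+.05*np.sin(s[2]),.078],P))
bot.move_to([*s[:2],.15],att(s[2]+np.pi))
S=bot.read_state(); print(S["time_s"],S["joints"],S["eef_pos"],S["force"])
P=bot.get_image("scene"); cv2.imwrite("pics/s2.png",cv2.resize(P["image"][120:340,100:400,::-1],None,fx=2.6,fy=2.6))
```

```text
[ 0.5106283  -0.06125751 -0.1975409 ] -11.31826002981706 [ 0.4 -2.   2.2 -2.9  0.3 -2.8 -1.4 -3. ]
[ 0.50672527 -0.05845385 -0.20819303] -11.928581994107395 [-0.9 -0.2  0.9  0.1]
[ 0.51487322 -0.06389591 -0.18928064] -10.844981816128383 [ 0.8 -0.5 -0.8  0.4]
knob top px [395.58408209 302.71011077] pointer tip [398.08457985 272.2699319 ]
knob top px [237.87989205 218.16984769] pointer tip [255.21899561 254.45593115]
3.4583 [ 2.63718909e-01  1.61292098e-01 -4.45882988e-01 -2.88075025e-06
 -9.63431980e-01 -2.03083740e+00] [ 0.51091292 -0.06071723  0.15004329] [-0.12118019 -0.24077593  0.27894359]
```

View pics/s2.png

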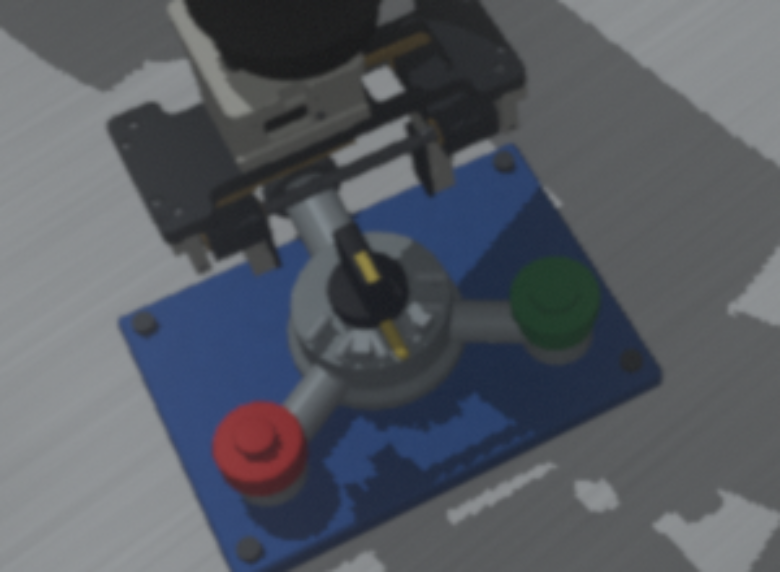

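The gripper stands over the knob with its fingers on either side of the bar (bar about (355,255) to (370,290) in the crop). I'll descend and grip.

Run:
```python
from bench import bot
from h import *
s=np.load("v.npy")
def st(l):
    S=bot.read_state(); print(l,round(S["time_s"],2),np.round(S["eef_pos"],4),np.round(S["force"],1),np.round(S["moment"],2),round(S["finger_gap"],4),np.round(S["grip_force"],1))
bot.move_l([*s[:2],.080],velocity=.06); st("down")
bot.gripper_to(.03); st("30")
bot.gripper_to(.0); st("closed")
P=bot.get_image("scene"); cv2.imwrite("pics/s3.png",cv2.resize(P["image"][120:340,100:400,::-1],None,fx=2.6,fy=2.6))
```

```text
down 4.83 [ 0.5109 -0.0612  0.0804] [-0.6  0.1  0.3] [ 0.02 -0.24  0.01] 0.0878 0.0
30 5.9 [ 0.5106 -0.0613  0.08  ] [-0.1 -0.2 -0.1] [ 0.06 -0.17 -0.01] 0.03 0.0
closed 6.3 [ 0.511  -0.0601  0.0801] [-0.4  7.4  1.3] [ 2.85  0.24 -0.06] 0.0154 29.9
```

View pics/s3.png

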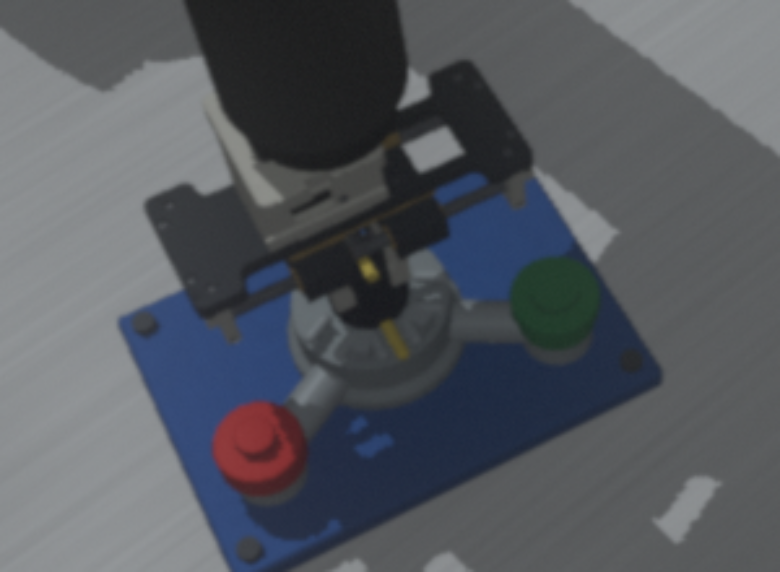

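Firmly gripped: the gap is 15.4 mm and the sideways load is 7 N, so the axis lies about 1.2 mm further in +y. I'll correct for that, lift and check.

```bash
cat >> h.py <<'E'
def st(bot,l):
    S=bot.read_state(); print(l,round(S["time_s"],2),np.round(S["eef_pos"],4),np.round(S["force"],1),np.round(S["moment"],2),round(S["finger_gap"],4),np.round(S["grip_force"],1)); return S
E
python3 - <<'E'
from bench import bot
from h import *
s=np.load("v.npy"); s[1]+=.0012; np.save("v.npy",s)
bot.move_l([*s[:2],.080],velocity=.03); st(bot,"centred")
bot.move_l([*s[:2],.096],velocity=.03); S=st(bot,"up")
P=bot.get_image("scene"); cv2.imwrite("pics/s4.png",cv2.resize(P["image"][120:340,100:400,::-1],None,fx=2.6,fy=2.6))
E
```

```text
centred 6.6 [ 0.511  -0.0598  0.0801] [ 0.6  2.4 -0.4] [ 0.79 -0.43 -0.01] 0.0158 30.0
up 7.28 [ 0.5109 -0.0599  0.096 ] [ 4.3  3.  -7.5] [ 1.31 -1.89  0.01] 0.016 30.0
```

View pics/s4.png

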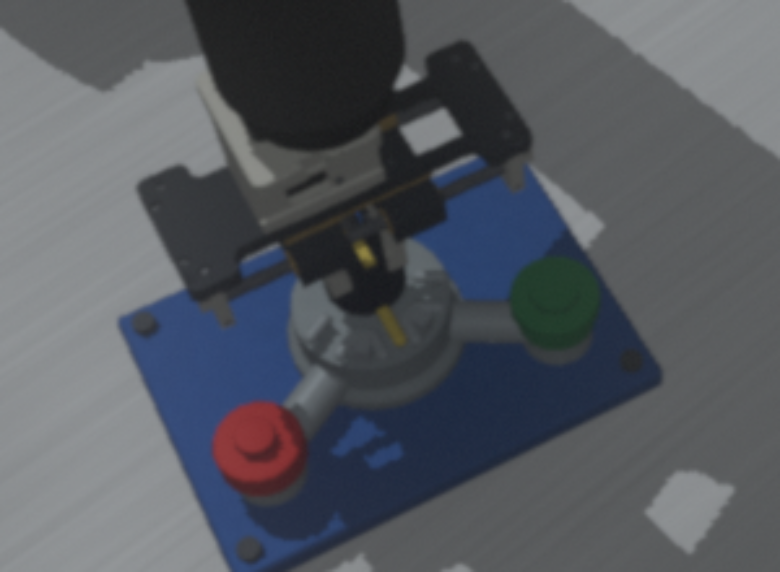

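The knob has risen with the gripper: the pointer moved from (395,340) to (390,325), and the spring pulls with 7 N. Now I'll turn it 60° toward green in steps, watching the force.

Run:
```python
from bench import bot
from h import *
s=np.load("v.npy"); q0=np.array(bot.solve_ik([*s[:2],.096],att(s[2]+np.pi)))
for d in (20,40,60):
    q=q0.copy(); q[5]+=np.radians(d); bot.set_joints(q); S=st(bot,d)
    if np.linalg.norm(S["force"][:2])>30: print("STOP");break
P=bot.get_image("scene"); cv2.imwrite("pics/s5.png",cv2.resize(P["image"][120:340,100:400,::-1],None,fx=2.6,fy=2.6))
```

```text
20 7.76 [ 0.5109 -0.059   0.0958] [ 3.7  9.1 -6.8] [ 3.44 -1.43 -0.04] 0.0158 30.0
40 8.18 [ 0.5106 -0.0581  0.0956] [ 2.  14.4 -7.1] [ 5.57 -0.84 -0.03] 0.0159 30.0
60 8.61 [ 0.5099 -0.0575  0.0952] [ 0.1 17.9 -6.5] [ 7.3   0.   -0.04] 0.0159 30.0
```

View pics/s5.png

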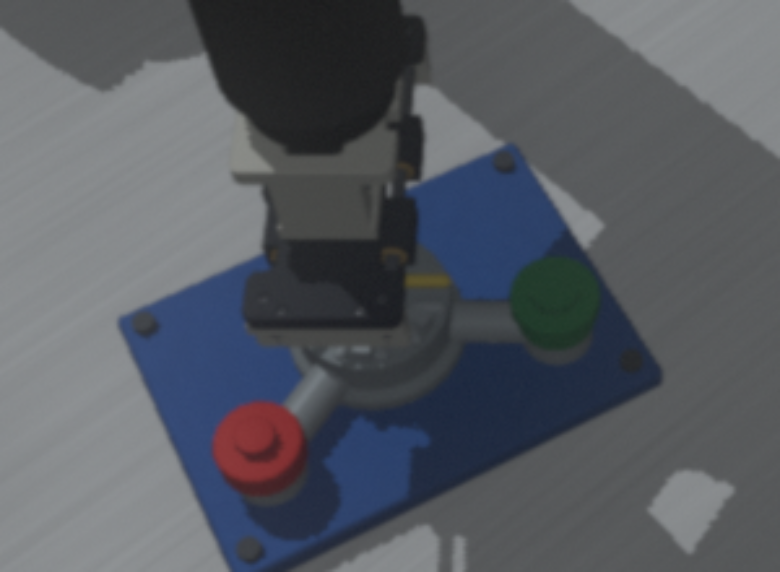

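The yellow pointer (430,280) now faces the green coupling. I'll relieve the 18 N sideways load, lower the knob into the notch and check the height before releasing.

Run:
```python
from bench import bot
from h import *
s=np.load("v.npy")
bot.move_l([.5103,-.0570,.096],velocity=.03); S=st(bot,"relieved")
xy=[.5103,-.0570]
bot.move_l([*xy,.086],velocity=.03); st(bot,"mid")
bot.move_l([*xy,.080],velocity=.03); st(bot,"home?")
R=bot.read_state()["eef_rot"]; print(np.degrees(np.arctan2(-R[1][0],-R[0][0])))
P=bot.get_image("scene"); cv2.imwrite("pics/s6.png",cv2.resize(P["image"][120:340,100:400,::-1],None,fx=2.6,fy=2.6))
```

```text
relieved 8.91 [ 0.5099 -0.0569  0.0957] [ 2.5  3.1 -7.4] [ 1.44 -1.11 -0.05] 0.016 30.0
mid 9.39 [ 0.5099 -0.057   0.0854] [ 1.1  5.4 -4.9] [ 2.13 -0.37 -0.03] 0.0161 30.0
home? 9.74 [ 0.51   -0.057   0.0801] [-2.7  5.7  1.4] [2.43 0.63 0.03] 0.0162 30.0
48.685393538980115
```

View pics/s6.png

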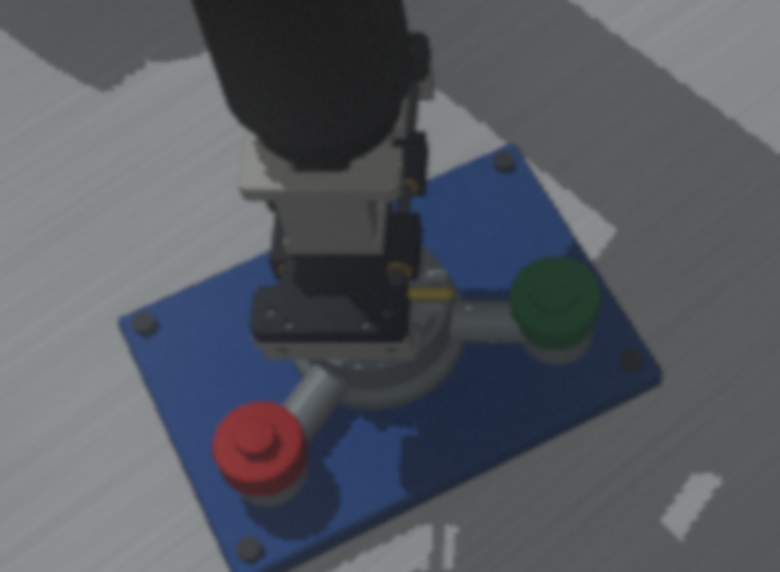

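The knob is down with the pointer at (430,293), level with the green outlet, and the force has changed to slight seating contact. I'll let go, retreat and verify.

Run:
```python
from bench import bot
from h import *
bot.gripper_to(.085); S=st(bot,"open")
p=S["eef_pos"]
bot.move_l([.5103,-.0570,.20],velocity=.12)
q=np.array(bot.read_state()["joints"]); q[0]+=.8; bot.set_joints(q); st(bot,"away")
out=[cv2.resize(bot.get_image(n)["image"][y:y+130,x:x+150,::-1],None,fx=2.6,fy=2.6) for n,x,y in(("scene",175,180),("top",315,240))]
cv2.imwrite("pics/s7.png",np.hstack(out))
```

```text
open 11.01 [ 0.5103 -0.057   0.08  ] [ 0.2 -0.8  1. ] [ 0.07 -0.05  0.01] 0.0849 0.0
away 13.64 [0.3964 0.3253 0.1991] [ 0.4 -0.2 -0.5] [ 0.03 -0.08 -0.02] 0.0853 0.0
```

View pics/s7.png

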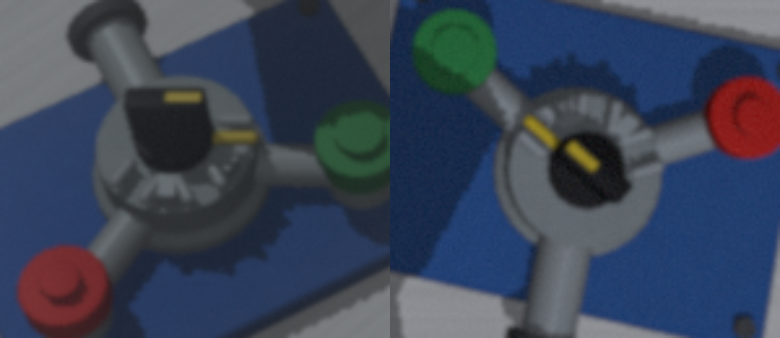

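Both views show the pointer facing green. A quick numeric check that it is fully home (pointer tip height in the scene view).

Run:
```python
from bench import bot
from h import *
P=bot.get_image("scene"); a=(.5149,-.0639,-.1893)
tip=lambda t,z,L:proj([a[0]+L*np.cos(a[2]+t),a[1]+L*np.sin(a[2]+t),z],P).round(1)
im=P["image"].astype(int); m=(im[...,0]-im[...,2]>50)&(im[...,1]-im[...,2]>30)
ys,xs=np.nonzero(m[180:270,200:290]); k=xs+200>258; print("pointer px",xs[k].max()+200,(ys[k]).mean()+180, xs[k].min()+200)
for z in(.076,.078,.094): print(z,"before",tip(0,z,.05),"now tip",tip(np.pi/3,z,.05),"now mid",tip(np.pi/3,z,.04))
```

```text
pointer px 272 231.91176470588235 260
0.076 before [256.  257.9] now tip [274.2 232.7] now mid [267.6 232.7]
0.078 before [255.8 257.3] now tip [274.1 232. ] now mid [267.5 232.1]
0.094 before [254.6 252. ] now tip [273.1 226.5] now mid [266.4 226.5]
```

Pointer row 231.9 matches the prediction for fully home (232.1 to 232.7); raised would be 226.5.

```bash
python3 -c "
from bench import bot
print(bot.sign_off())"
```

```text
the job is handed in; nothing more can be done
None
```

The knob was lifted, turned 60° and dropped fully home in the notch facing the green coupling, then released; it never dropped home facing the red cap, and I handed the job in at about 14 s with the arm clear.

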